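# Bring the square tin on the jar carousel round to the picking tray and hold it there

### The arm

A 6-joint arm with a two-finger parallel gripper is mounted at the origin on the work surface. World frame = base frame: x ahead of the robot, y to its left, z up, the work surface at z = 0. Lengths are in m, angles in degrees, forces in N, time in s.
With the tool pointing down it reaches from about 0.35 to 0.975 m from the base axis. Payload 7.1 kg.
Tool frame: the origin (TCP) lies between the finger pads, 19 mm behind the fingertips; this is the grasp point; z points along the fingers, y is the line along which they close (so a half turn about z gives the same grasp; the last joint's range is limited). The gripper opens to 88 mm and grips with 3 to 60 N. Pads are 20 mm wide; open, the fingers measure 115 mm over their backs; the gripper's body (75 mm by 178 mm) begins 61 mm behind the grasp point.
Start: joints at [74.771, 24.242, 93.386, -0, 62.372, -1.089], TCP at [0.153, 0.606, 0.241] pointing down, gripper open.
Joint ranges: [-172.04, 172.04], [-51.8, 120.97], [4.93, 147.93], [-75.15, 255.16], [6.16, 154.13], [-145.62, 145.62]. Speed limits (degrees/s): [136.94, 136.94, 172.46, 180, 180, 180].

### API

Orientations are given as a 3x3 rotation matrix whose columns are the frame's x, y, z axes.
In Python, from bench import manip gives the robot as it stands.
- The arm moves only by the tool servo_tool, never from a script. Its argument "commands" is a list of rows, each an object of numbers: "tx", "ty", "tz": the shift along the tool's x, y, z in units of 40 mm (1.0 is 40 mm); "wx", "wy", "wz": the turn, a rotation vector about the tool's x, y, z in units of 5 degrees (1.0 is 5 degrees); "jaw": the opening, from 0 (shut) to 1 (fully open). A call has 1 to 12 rows; each row shifts and turns the commanded pose from where the row before left it, along the tool's axes as they then stand; what a row does not reach is not made up. A row lasts 1/12 s, in which the tool goes at most 41.7 mm and 7.16 degrees, less where a joint would pass 70% of its speed; a pose out of reach is approached as far as the arm can. A call is refused whole if a number of a shift passes 1 or a number of a turn 1, either way. A call with a gripper value outside its range is refused whole. The fingers move at their own pace and stop on an object; "grip_force" is the grip in N (left out, the last holds). Time passes only in rows, so rows that do not move let the fingers close. It gives the time, the measured TCP pose, the force, the opening and the grip force at its end, in the units of the state.
- manip.observe(): the state, without advancing time (a new reading comes with each control period).
- manip.camera(name): name is "scene" or "top"; returns (picture, depth): 384x512x3 uint8, red, green, blue; 384x512 float32, m along the optical axis (not along the pixel's ray), 0 where there is no reading.
- manip.camera_info(name): a dict with "fovy" (degrees; the focal length in pixels is half the picture's height over the tangent of half this angle, whatever the lens; pixels are square), "cx", "cy" (the principal point, pixels), "rvec" (rotation vector, rad) and "tvec" (3), from world to camera coordinates, as OpenCV has them. Camera axes: x right, y down, z forward; pixel columns grow to the right and rows downward; lengths in m; the calibration is good to about 2 mm. A picture is of the moment at which its call begins. camera_info takes no time and is no camera call.
- manip.job_done(): hands the job in; it is judged then, once.
The state is a dict: "clock": time; "joint_positions": joint angles; "qd": joint speeds; "effort": joint torques, N m; "position": TCP position; "orientation": TCP orientation; "force": force on the tool from outside, world axes, zero at the start; "moment": the same for the moment, N m; "grip_width": finger opening in m; "gripper_force": force on a finger pad.
Only numpy, scipy, OpenCV 4.12 (cv2) and the standard library are available. Lean on these libraries where they do the work, as an engineer would, in place of code of your own. Each camera call takes 0.05 s, during which the arm holds its last target. There are 200 camera calls.

### The job

Take the screw-jar carousel by the wooden handle on top and turn it gently, without jerking, until the tall square tin stands squarely in the middle of the front, right behind the picking tray; turn it only by the handle, so that no jar or tin is pushed or upset, and leave everything else on the bench where it is. Then keep your grip on the handle and hold the carousel still with the tin at the front, so that I can prise the tin's tight lid off without the carousel spinning: finish while holding, do not let go.

Things in the scene. Friction and masses are not known exactly. Their poses are not given: they have to be found in the camera images.
- base: the fixed plywood base: board 310 x 310 mm, 18 mm thick, with a picking tray (100 mm deep, 240 mm wide, rim 26 mm high) along its front edge. Origin on the bench top, exactly under the turning axis. Its -x axis points to the front, over the tray's middle (towards the robot, at most 23 degrees askew); y along the front, z up.
- carousel: the turntable: round wooden board 300 mm across on a free-running bearing (friction 0.03 Nm, no stops), turning about the vertical through its origin, which is on the axis, 30 mm above the bench. Six steel collars (81 mm wide, 18 mm high) stand on it 60 degrees apart, 105 mm from the axis; each holds a jar or tin, standing on the board's top, 42 mm above the bench.
- handle (a point): the carrying handle, rigid with the turntable: wooden grip bar 96 x 18 x 24 mm (long, wide, high) on two 10 mm steel rods 76 mm apart. This point is the bar's middle, on the turning axis, 215 mm above the bench. Bar along its y axis; x across the 18 mm width; z up. Nothing else on the carousel is higher than 177 mm, or within 64 mm of the axis above the board.
- square_tin: the wanted tin: tall, square, bare metal, 50 x 50 mm body, 53 mm square lid, 135 mm high; the others on the carousel are round and lower. upright, origin at the centre of its underside; it stands loose in its collar (about 3 mm of play), turned any way, 105 mm from the axis. It starts in a place at the sides or back.
- jar_a: round glass jar with a metal lid, 68 mm across, 90 mm high; upright, origin at the centre of its underside; it stands loose in its collar
- jar_b: round glass jar with a metal lid, 68 mm across, 80 mm high; upright, origin at the centre of its underside; it stands loose in its collar
- jar_c: round glass jar with a metal lid, 68 mm across, 95 mm high; upright, origin at the centre of its underside; it stands loose in its collar
- tin_a: round metal tin, 69 mm across, 85 mm high; upright, origin at the centre of its underside; it stands loose in its collar
- tin_b: round metal tin, 69 mm across, 75 mm high; upright, origin at the centre of its underside; it stands loose in its collar
- spray_can: a bystander, not to be disturbed: spray paint can, 66 mm across, 198 mm high, upright beside the base on the left; origin at the centre of its underside
- tape_roll: a bystander, not to be disturbed: roll of tape lying flat, 104 mm across, 48 mm high, left of the base; origin at the centre of its underside
- screwdriver: a bystander, not to be disturbed: screwdriver, 200 mm, lying on the bench behind the base
- wrench: a bystander, not to be disturbed: wrench, 200 mm, lying on the bench right of the base
- screw_box: a bystander, not to be disturbed: cardboard box of screws, 110 x 75 x 55 mm, on the bench beyond the wrench; origin at the centre of its underside
- nut: a bystander, not to be disturbed: large hexagonal steel nut, 30 mm across corners, 13 mm high, lying on the board's front right corner, clear of the turntable; origin at the centre of its underside
Not all that is in view belongs to the job. What is shaped like the tin_b but orange or pink is not meant.

How it is judged (in metres and radians):
At the end, for the whole second after the job is handed in: Square tin at the front, its centre within 17 mm of the line from the axis to the tray's middle; all six jars and tins upright (7 degrees) in their collars; turntable still (under 0.25 rad/s); fingers gripping the handle (over 3 N), TCP within 50 mm of its bar's middle (x of square_tin in the frame of base below -0.085 m and y of square_tin in the frame of base between -0.017 and 0.017 m and angle between each of square_tin, jar_a, jar_b, jar_c, tin_a, tin_b's own z axis and vertical below 0.12 rad and height (world z) of square_tin between 0.036 and 0.05 m and height (world z) of jar_a between 0.036 and 0.05 m and height (world z) of jar_b between 0.036 and 0.05 m and height (world z) of jar_c between 0.036 and 0.05 m and height (world z) of tin_a between 0.036 and 0.05 m and height (world z) of tin_b between 0.036 and 0.05 m and contact force between the fingers and carousel above 3 N and distance between the grasp point and handle below 0.05 m and angular speed of carousel below 0.25 rad/s); the arm keeps its last pose, push and grip.
It fails at once if the carousel is spun roughly (faster than 3 rad/s) (angular speed of carousel above 3 rad/s).
It fails at once if a jar or tin is pushed by the robot (more than 2 N) (contact force between any of the arm, the fingers and square_tin above 2 N or contact force between any of the arm, the fingers and jar_a above 2 N or contact force between any of the arm, the fingers and jar_b above 2 N or contact force between any of the arm, the fingers and jar_c above 2 N or contact force between any of the arm, the fingers and tin_a above 2 N or contact force between any of the arm, the fingers and tin_b above 2 N).
It fails at once if a jar or tin tips over (more than 30 degrees) (angle between any of square_tin, jar_a, jar_b, jar_c, tin_a, tin_b's own z axis and vertical above 0.52 rad).
It fails at once if something else on the bench is moved (more than 20 mm) (distance of any of spray_can, tape_roll, screwdriver, screw_box, wrench, nut from where it was at the start of the episode above 0.02 m).
It also fails if it takes over 67 s, if anything falls off the work surface, if the arm or the gripper's body presses on something with over 40 N, if the wrist force passes 120 N, or if a joint passes its speed limit or range.

## Working session

There is one attempt and no reset: what is moved stays moved. The work goes in short steps, Python scripts to look and compute and a tool call to move; the robot and the scene stay as the last step left them, time stands still between calls to the robot, and variables do not carry over. Pictures are saved under pics/ and viewed, at most 10 in all, crops included, and the job is handed in when it is done.

Besides the shell and the picture viewer there is one more tool, called after ">>>" by a JSON object that holds its "api" and its "payload", one argument or row to a line. servo_tool: Moves the arm, as the interface text tells. Its arguments: {"type":"object","properties":{"commands":{"type":"array"},"grip_force":{"type":"number"}},"required":["commands"]}

```bash
mkdir -p pics
cat > h.py <<'E'
import numpy as np, cv2
from bench import manip
def cam(n):
    i=manip.camera_info(n); f=192/np.tan(np.radians(i['fovy'])/2)
    K=np.array([[f,0,i['cx']],[0,f,i['cy']],[0,0,1]]); R=cv2.Rodrigues(np.array(i['rvec'],float))[0]
    return K,R,np.array(i['tvec'],float).ravel()
def cloud(n,d):
    K,R,t=cam(n); v,u=np.mgrid[:384,:512]
    p=np.stack([(u-K[0,2])/K[0,0]*d,(v-K[1,2])/K[1,1]*d,d],-1)
    return (p-t)@R
def ray(n,u,v,z):
    K,R,t=cam(n); c=-R.T@t; d=R.T@np.array([(u-K[0,2])/K[0,0],(v-K[1,2])/K[1,1],1])
    return c+d*(z-c[2])/d[2]
E
python3 - <<'E'
from h import *
ims=[]
for n in('scene','top'):
    im,d=manip.camera(n); np.savez(n+'0.npz',im=im,d=d); cv2.imwrite(f'pics/{n}0.png',im[...,::-1])
    K,R,t=cam(n); print(n,manip.camera_info(n),-R.T@t,(d>0).mean())
print(manip.observe())
E
```

```text
scene {'fovy': 52.76049745315201, 'cx': 257.0986444925095, 'cy': 189.02305299563588, 'rvec': array([ 2.20012806,  0.32014515, -0.17467911]), 'tvec': array([-0.58425292,  0.04705045,  1.21868985])} [ 0.84135996 -0.73131328  0.76554849] 0.9959157307942709
top {'fovy': 45.53931540119497, 'cx': 251.79663086656956, 'cy': 191.0467323249488, 'rvec': array([ 2.13407567, -2.12113847,  0.16601505]), 'tvec': array([0.06730894, 0.60934039, 1.18812272])} [0.40104936 0.05459471 1.27422157] 0.9959716796875
{'clock': 0.1, 'joint_positions': array([ 7.47707282e+01,  2.42787938e+01,  9.34280045e+01, -7.64400755e-04,
        6.23713258e+01, -1.08812709e+00]), 'qd': array([-0.09722445, -0.0694754 , -0.06168549,  0.02374168,  0.05807096,
        0.00570325]), 'effort': array([-3.16899868e-04, -5.45613956e+01, -2.74321783e+01,  6.45697676e-02,
        1.88107841e-02, -5.08679307e-05]), 'position': array([0.15254108, 0.60560173, 0.24068661]), 'orientation': array([[-9.69698334e-01,  2.44305180e-01, -3.46767647e-04],
       [ 2.44305426e-01,  9.69697437e-01, -1.31874212e-03],
       [ 1.40841686e-05, -1.36349925e-03, -9.99999070e-01]]), 'force': array([ 0.80741093,  0.72128394, -0.19489481]), 'moment': array([0.01194694, 0.02030752, 0.03106417]), 'gripper_force': 0.0, 'grip_width': 0.08801928005613244}
```

View pics/scene0.png

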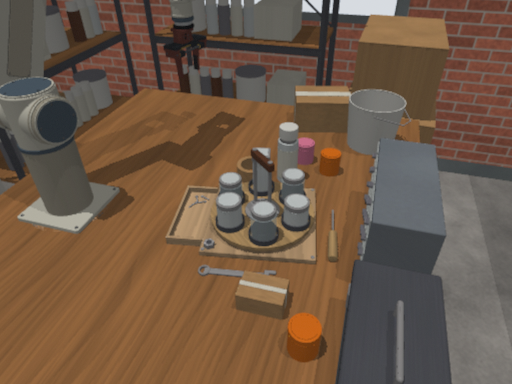

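View pics/top0.png

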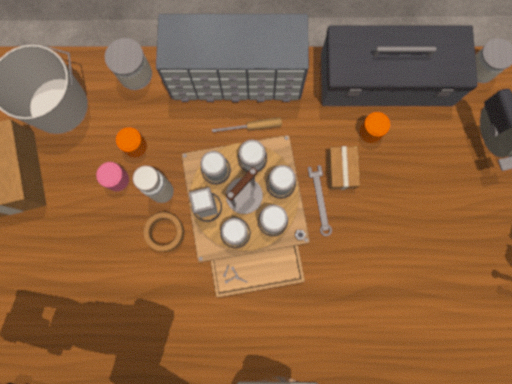

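The scene view shows the carousel at about (262,215) with the square tin at (262,165), behind it. In the top view the handle is at (241,183), the tray at (257,270) and a square lid at (202,203). The other five lids on the carousel, at (214,165), (252,154), (281,180), (273,219) and (235,232), are round. The orange and pink tins stand off it. So (202,203) is the wanted tin, and I'll confirm it with a crop while measuring.

Run:
```python
from h import *
z=np.load('top0.npz'); im,d=z['im'],z['d']; P=cloud('top',d)
cv2.imwrite('pics/crop.png',cv2.resize(im[120:310,160:320,::-1],None,fx=3,fy=3,interpolation=cv2.INTER_CUBIC))
Z=P[...,2]; v,u=np.mgrid[:384,:512]; roi=(u>175)&(u<315)&(v>130)&(v<305)
def rect(m,name):
    n,l,s,c=cv2.connectedComponentsWithStats((m&roi).astype(np.uint8))
    for i in range(1,n):
        if s[i,4]<25: continue
        q=P[l==i]; r=cv2.minAreaRect((q[:,:2]*1000).astype(np.float32))
        print(name,c[i].round(1),s[i,4],'z',np.median(q[:,2]).round(4),'mean',q.mean(0).round(4),'rect',np.round(r[0],1),np.round(r[1],1),round(r[2],1))
rect((Z>.20)&(Z<.25),'bar'); rect((Z>.165)&(Z<.185),'tin'); rect((Z>.11)&(Z<.145),'lids')
rect((Z>.008)&(Z<.036),'board')
for p in[(202,203),(241,183),(190,240),(257,270),(300,200)]: print(p,P[p[1],p[0]].round(4))
```

```text
bar [241.2 184.1] 346 z 0.2262 mean [0.5958 0.0934 0.2252] rect [597.3  93.7] [18.7 94.9] 48.0
tin [200.9 200.4] 473 z 0.1756 mean [0.5643 0.193  0.1753] rect [565.2 193.4] [53.1 53.2] 14.9
lids [251.5 152.8] 538 z 0.117 mean [0.6989 0.0717 0.117 ] rect [699.1  72.2] [68.3 66.6] 63.0
lids [212.8 164.3] 541 z 0.1314 mean [0.6648 0.1704 0.1303] rect [666.2 171.5] [64.5 65.4] 52.1
lids [281.6 178.9] 562 z 0.1366 mean [ 0.6264 -0.0054  0.135 ] rect [627.9  -5.8] [64.5 64.2] 1.3
lids [206.7 211.5] 42 z 0.1262 mean [0.5431 0.1837 0.1262] rect [543.8 184.2] [12.5 48.3] 31.0
lids [273.  218.5] 579 z 0.1272 mean [0.5264 0.0161 0.1271] rect [526.7  16.1] [66.1 66.8] 44.5
lids [233.5 231.1] 517 z 0.1219 mean [0.4945 0.1154 0.1218] rect [494.9 115.5] [62.9 62.3] 45.4
board [247.6 219.6] 3507 z 0.0181 mean [0.5372 0.0829 0.0187] rect [548.7  84.7] [410.6 310.8] 10.4
board [180.7 235.4] 43 z 0.0236 mean [0.4897 0.2649 0.0229] rect [493.  267.1] [14.9 70.8] 83.4
board [226.5 276.3] 63 z 0.0101 mean [0.3806 0.1386 0.0104] rect [383.1 139.9] [46.8 31.4] 23.7
board [236.5 274.2] 49 z 0.0102 mean [0.3864 0.1115 0.0102] rect [388.4 112. ] [53.3 16.8] 31.3
(202, 203) [0.5574 0.1897 0.1786]
(241, 183) [0.5978 0.0939 0.2283]
(190, 240) [ 0.4791  0.2431 -0.004 ]
(257, 270) [0.398  0.0559 0.0079]
(300, 200) [ 0.5902 -0.0624  0.0179]
```

View pics/crop.png

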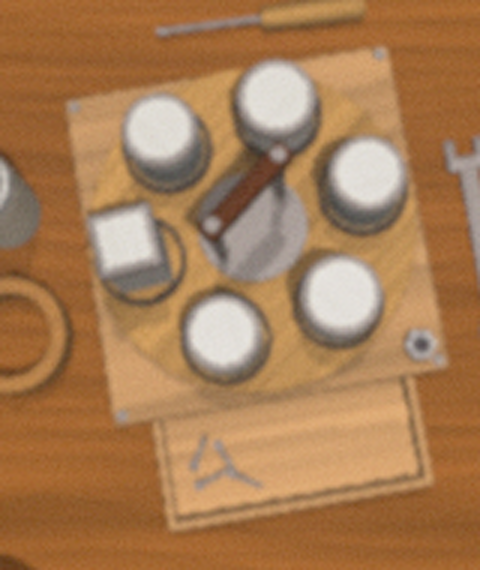

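The crop confirms it: the square lid, at about (202,203) in the full picture, is the only square one. Its top is at z 0.177 and its rect is 53x53 mm.

| Quantity | Measured | Check |
|---|---|---|
| Axis | (0.597, 0.0937) | mean of the six lids agrees |
| Front direction | 190.4° | board plus tray 410x310 mm |
| Tin | 107.7°, radius 104.7 mm | given radius 105 mm |
| Turn needed | +82.7° | |
| Tool y for the grasp | yaw 48° | across the bar |

Joint 6 goes from about -39° to -122°, which is within its range.

>>> {"api": "servo_tool", "payload": {
  "commands": [
    {"tz": -0.75, "jaw": 1},
    {"tz": -0.75},
    {"tx": -0.2, "ty": -0.14},
    {"tx": -0.4, "ty": -0.28},
    {"tx": -0.6, "ty": -0.42},
    {"tx": -0.7, "ty": -0.49},
    {"tx": -0.7, "ty": -0.49},
    {"tx": -0.7, "ty": -0.49},
    {"tx": -0.7, "ty": -0.49},
    {"tx": -0.7, "ty": -0.49},
    {"tx": -0.7, "ty": -0.49},
    {"tx": -0.7, "ty": -0.49}
  ]
}}

```text
$.commands[0]: bad value
```

>>> {"api": "servo_tool", "payload": {
  "commands": [
    {"tx": -0.7, "ty": -0.49},
    {"tx": -0.7, "ty": -0.49},
    {"tx": -0.7, "ty": -0.49},
    {"tx": -0.7, "ty": -0.49},
    {"tx": -0.7, "ty": -0.49},
    {"tx": -0.7, "ty": -0.49},
    {"tx": -0.7, "ty": -0.49},
    {"tx": -0.7, "ty": -0.49},
    {"tx": -0.7, "ty": -0.49},
    {"tx": -0.7, "ty": -0.49},
    {"tx": -0.5, "ty": -0.35},
    {"tx": -0.3, "ty": -0.21}
  ]
}}

```text
$.commands[0]: bad value
```

>>> {"api": "servo_tool", "payload": {
  "commands": [
    {"wz": 0.6},
    {"wz": 0.8},
    {"wz": 0.8},
    {"wz": 0.8},
    {"wz": 0.8},
    {"wz": 0.8},
    {"wz": 0.6},
    {"wz": 0.4},
    {},
    {}
  ]
}}

```text
$.commands[0]: bad value
```

The calls were refused, so I'll try a row with every key present.

>>> {"api": "servo_tool", "payload": {
  "commands": [
    {"tx": 0, "ty": 0, "tz": -0.75, "wx": 0, "wy": 0, "wz": 0, "jaw": 1},
    {"tx": 0, "ty": 0, "tz": -0.75, "wx": 0, "wy": 0, "wz": 0, "jaw": 1}
  ]
}}

```text
clock: 0.27
position: [0.1523, 0.6046, 0.2996]
orientation: [[-0.97, 0.244, -0.002], [0.244, 0.97, -0.006], [0.0, -0.006, -1.0]]
force: [-0.3, 0.6, 1.0]
grip_width: 0.0877
gripper_force: 0.0
```

>>> {"api": "servo_tool", "payload": {
  "commands": [
    {"tx": -0.2, "ty": -0.14, "tz": 0, "wx": 0, "wy": 0, "wz": 0, "jaw": 1},
    {"tx": -0.4, "ty": -0.28, "tz": 0, "wx": 0, "wy": 0, "wz": 0, "jaw": 1},
    {"tx": -0.6, "ty": -0.42, "tz": 0, "wx": 0, "wy": 0, "wz": 0, "jaw": 1},
    {"tx": -0.7, "ty": -0.49, "tz": 0, "wx": 0, "wy": 0, "wz": 0, "jaw": 1},
    {"tx": -0.7, "ty": -0.49, "tz": 0, "wx": 0, "wy": 0, "wz": 0, "jaw": 1},
    {"tx": -0.7, "ty": -0.49, "tz": 0, "wx": 0, "wy": 0, "wz": 0, "jaw": 1},
    {"tx": -0.7, "ty": -0.49, "tz": 0, "wx": 0, "wy": 0, "wz": 0, "jaw": 1},
    {"tx": -0.7, "ty": -0.49, "tz": 0, "wx": 0, "wy": 0, "wz": 0, "jaw": 1},
    {"tx": -0.7, "ty": -0.49, "tz": 0, "wx": 0, "wy": 0, "wz": 0, "jaw": 1},
    {"tx": -0.7, "ty": -0.49, "tz": 0, "wx": 0, "wy": 0, "wz": 0, "jaw": 1}
  ]
}}

```text
clock: 1.1
position: [0.3482, 0.3791, 0.301]
orientation: [[-0.97, 0.244, -0.0], [0.244, 0.97, -0.0], [0.0, -0.0, -1.0]]
force: [-0.0, -0.4, -0.4]
grip_width: 0.088
gripper_force: 0.0
```

>>> {"api": "servo_tool", "payload": {
  "commands": [
    {"tx": -0.7, "ty": -0.49, "tz": 0, "wx": 0, "wy": 0, "wz": 0, "jaw": 1},
    {"tx": -0.7, "ty": -0.49, "tz": 0, "wx": 0, "wy": 0, "wz": 0, "jaw": 1},
    {"tx": -0.7, "ty": -0.49, "tz": 0, "wx": 0, "wy": 0, "wz": 0, "jaw": 1},
    {"tx": -0.7, "ty": -0.49, "tz": 0, "wx": 0, "wy": 0, "wz": 0, "jaw": 1},
    {"tx": -0.7, "ty": -0.49, "tz": 0, "wx": 0, "wy": 0, "wz": 0, "jaw": 1},
    {"tx": -0.7, "ty": -0.49, "tz": 0, "wx": 0, "wy": 0, "wz": 0, "jaw": 1},
    {"tx": -0.7, "ty": -0.49, "tz": 0, "wx": 0, "wy": 0, "wz": 0, "jaw": 1},
    {"tx": -0.7, "ty": -0.49, "tz": 0, "wx": 0, "wy": 0, "wz": 0, "jaw": 1},
    {"tx": -0.7, "ty": -0.49, "tz": 0, "wx": 0, "wy": 0, "wz": 0, "jaw": 1},
    {"tx": -0.7, "ty": -0.49, "tz": 0, "wx": 0, "wy": 0, "wz": 0, "jaw": 1},
    {"tx": -0.5, "ty": -0.35, "tz": 0, "wx": 0, "wy": 0, "wz": 0, "jaw": 1},
    {"tx": -0.3, "ty": -0.21, "tz": 0, "wx": 0, "wy": 0, "wz": 0, "jaw": 1}
  ]
}}

```text
clock: 2.1
position: [0.5979, 0.0904, 0.3007]
orientation: [[-0.969, 0.246, -0.0], [0.246, 0.969, -0.0], [0.0, -0.0, -1.0]]
force: [0.4, 0.6, -0.3]
grip_width: 0.0878
gripper_force: 0.0
```

>>> {"api": "servo_tool", "payload": {
  "commands": [
    {"tx": 0, "ty": 0, "tz": 0, "wx": 0, "wy": 0, "wz": 0.6, "jaw": 1},
    {"tx": 0, "ty": 0, "tz": 0, "wx": 0, "wy": 0, "wz": 0.8, "jaw": 1},
    {"tx": 0, "ty": 0, "tz": 0, "wx": 0, "wy": 0, "wz": 0.8, "jaw": 1},
    {"tx": 0, "ty": 0, "tz": 0, "wx": 0, "wy": 0, "wz": 0.8, "jaw": 1},
    {"tx": 0, "ty": 0, "tz": 0, "wx": 0, "wy": 0, "wz": 0.8, "jaw": 1},
    {"tx": 0, "ty": 0, "tz": 0, "wx": 0, "wy": 0, "wz": 0.8, "jaw": 1},
    {"tx": 0, "ty": 0, "tz": 0, "wx": 0, "wy": 0, "wz": 0.6, "jaw": 1},
    {"tx": 0, "ty": 0, "tz": 0, "wx": 0, "wy": 0, "wz": 0.4, "jaw": 1},
    {"tx": 0, "ty": 0, "tz": 0, "wx": 0, "wy": 0, "wz": 0, "jaw": 1},
    {"tx": 0, "ty": 0, "tz": 0, "wx": 0, "wy": 0, "wz": 0, "jaw": 1}
  ]
}}

```text
clock: 2.93
position: [0.5963, 0.0932, 0.3011]
orientation: [[-0.743, 0.67, -0.001], [0.67, 0.743, 0.0], [0.001, -0.0, -1.0]]
force: [0.2, 0.4, 0.3]
grip_width: 0.0877
gripper_force: 0.0
```

The tool is above the bar with yaw 48.0° and position error under 1 mm. Next I lower it 84 mm and close.

>>> {"api": "servo_tool", "payload": {
  "commands": [
    {"tx": 0, "ty": 0, "tz": 0.3, "wx": 0, "wy": 0, "wz": 0, "jaw": 1},
    {"tx": 0, "ty": 0, "tz": 0.4, "wx": 0, "wy": 0, "wz": 0, "jaw": 1},
    {"tx": 0, "ty": 0, "tz": 0.4, "wx": 0, "wy": 0, "wz": 0, "jaw": 1},
    {"tx": 0, "ty": 0, "tz": 0.4, "wx": 0, "wy": 0, "wz": 0, "jaw": 1},
    {"tx": 0, "ty": 0, "tz": 0.4, "wx": 0, "wy": 0, "wz": 0, "jaw": 1},
    {"tx": 0, "ty": 0, "tz": 0.2, "wx": 0, "wy": 0, "wz": 0, "jaw": 1},
    {"tx": 0, "ty": 0, "tz": 0, "wx": 0, "wy": 0, "wz": 0, "jaw": 1}
  ]
}}

```text
clock: 3.52
position: [0.5952, 0.0927, 0.2147]
orientation: [[-0.742, 0.67, -0.004], [0.67, 0.742, -0.001], [0.003, -0.003, -1.0]]
force: [-0.1, -0.5, -0.0]
grip_width: 0.0876
gripper_force: 0.0
```

>>> {"api": "servo_tool", "payload": {
  "commands": [
    {"tx": 0, "ty": 0, "tz": 0, "wx": 0, "wy": 0, "wz": 0, "jaw": 0.5},
    {"tx": 0, "ty": 0, "tz": 0, "wx": 0, "wy": 0, "wz": 0, "jaw": 0.4},
    {"tx": 0, "ty": 0, "tz": 0, "wx": 0, "wy": 0, "wz": 0, "jaw": 0.3},
    {"tx": 0, "ty": 0, "tz": 0, "wx": 0, "wy": 0, "wz": 0, "jaw": 0.25},
    {"tx": 0, "ty": 0, "tz": 0, "wx": 0, "wy": 0, "wz": 0, "jaw": 0.2},
    {"tx": 0, "ty": 0, "tz": 0, "wx": 0, "wy": 0, "wz": 0, "jaw": 0.1},
    {"tx": 0, "ty": 0, "tz": 0, "wx": 0, "wy": 0, "wz": 0, "jaw": 0},
    {"tx": 0, "ty": 0, "tz": 0, "wx": 0, "wy": 0, "wz": 0, "jaw": 0},
    {"tx": 0, "ty": 0, "tz": 0, "wx": 0, "wy": 0, "wz": 0, "jaw": 0},
    {"tx": 0, "ty": 0, "tz": 0, "wx": 0, "wy": 0, "wz": 0, "jaw": 0}
  ],
  "grip_force": 40
}}

```text
clock: 4.35
position: [0.5967, 0.0928, 0.2174]
orientation: [[-0.742, 0.671, -0.0], [0.671, 0.742, -0.0], [0.0, -0.0, -1.0]]
force: [0.8, 0.3, -0.0]
grip_width: 0.0248
gripper_force: 0.0
```

>>> {"api": "servo_tool", "payload": {
  "commands": [
    {"tx": 0, "ty": 0, "tz": 0, "wx": 0, "wy": 0, "wz": 0, "jaw": 0},
    {"tx": 0, "ty": 0, "tz": 0, "wx": 0, "wy": 0, "wz": 0, "jaw": 0},
    {"tx": 0, "ty": 0, "tz": 0, "wx": 0, "wy": 0, "wz": 0, "jaw": 0},
    {"tx": 0, "ty": 0, "tz": 0, "wx": 0, "wy": 0, "wz": 0, "jaw": 0},
    {"tx": 0, "ty": 0, "tz": 0, "wx": 0, "wy": 0, "wz": 0, "jaw": 0},
    {"tx": 0, "ty": 0, "tz": 0, "wx": 0, "wy": 0, "wz": 0, "jaw": 0}
  ]
}}

```text
clock: 4.85
position: [0.5975, 0.0936, 0.2174]
orientation: [[-0.742, 0.671, 0.002], [0.671, 0.742, 0.001], [-0.0, 0.002, -1.0]]
force: [3.7, 3.9, -2.4]
grip_width: 0.0179
gripper_force: 40.0
```

The bar is gripped: width 17.9 mm, force 40 N. Now a gentle turn of -16.54 units about tool z, ramped up and down.

>>> {"api": "servo_tool", "payload": {
  "commands": [
    {"tx": 0, "ty": 0, "tz": 0, "wx": 0, "wy": 0, "wz": -0.05, "jaw": 0},
    {"tx": 0, "ty": 0, "tz": 0, "wx": 0, "wy": 0, "wz": -0.1, "jaw": 0},
    {"tx": 0, "ty": 0, "tz": 0, "wx": 0, "wy": 0, "wz": -0.15, "jaw": 0},
    {"tx": 0, "ty": 0, "tz": 0, "wx": 0, "wy": 0, "wz": -0.2, "jaw": 0},
    {"tx": 0, "ty": 0, "tz": 0, "wx": 0, "wy": 0, "wz": -0.25, "jaw": 0},
    {"tx": 0, "ty": 0, "tz": 0, "wx": 0, "wy": 0, "wz": -0.3, "jaw": 0},
    {"tx": 0, "ty": 0, "tz": 0, "wx": 0, "wy": 0, "wz": -0.35, "jaw": 0},
    {"tx": 0, "ty": 0, "tz": 0, "wx": 0, "wy": 0, "wz": -0.4, "jaw": 0},
    {"tx": 0, "ty": 0, "tz": 0, "wx": 0, "wy": 0, "wz": -0.45, "jaw": 0},
    {"tx": 0, "ty": 0, "tz": 0, "wx": 0, "wy": 0, "wz": -0.5, "jaw": 0},
    {"tx": 0, "ty": 0, "tz": 0, "wx": 0, "wy": 0, "wz": -0.5, "jaw": 0},
    {"tx": 0, "ty": 0, "tz": 0, "wx": 0, "wy": 0, "wz": -0.5, "jaw": 0}
  ]
}}

```text
clock: 5.85
position: [0.597, 0.0929, 0.2173]
orientation: [[-0.919, 0.395, 0.001], [0.395, 0.919, 0.0], [-0.0, 0.0, -1.0]]
force: [2.0, 1.2, -0.9]
grip_width: 0.0179
gripper_force: 40.0
```

>>> {"api": "servo_tool", "payload": {
  "commands": [
    {"tx": 0, "ty": 0, "tz": 0, "wx": 0, "wy": 0, "wz": -0.5, "jaw": 0},
    {"tx": 0, "ty": 0, "tz": 0, "wx": 0, "wy": 0, "wz": -0.5, "jaw": 0},
    {"tx": 0, "ty": 0, "tz": 0, "wx": 0, "wy": 0, "wz": -0.5, "jaw": 0},
    {"tx": 0, "ty": 0, "tz": 0, "wx": 0, "wy": 0, "wz": -0.5, "jaw": 0},
    {"tx": 0, "ty": 0, "tz": 0, "wx": 0, "wy": 0, "wz": -0.5, "jaw": 0},
    {"tx": 0, "ty": 0, "tz": 0, "wx": 0, "wy": 0, "wz": -0.5, "jaw": 0},
    {"tx": 0, "ty": 0, "tz": 0, "wx": 0, "wy": 0, "wz": -0.5, "jaw": 0},
    {"tx": 0, "ty": 0, "tz": 0, "wx": 0, "wy": 0, "wz": -0.5, "jaw": 0},
    {"tx": 0, "ty": 0, "tz": 0, "wx": 0, "wy": 0, "wz": -0.5, "jaw": 0},
    {"tx": 0, "ty": 0, "tz": 0, "wx": 0, "wy": 0, "wz": -0.5, "jaw": 0},
    {"tx": 0, "ty": 0, "tz": 0, "wx": 0, "wy": 0, "wz": -0.5, "jaw": 0},
    {"tx": 0, "ty": 0, "tz": 0, "wx": 0, "wy": 0, "wz": -0.5, "jaw": 0}
  ]
}}

```text
clock: 6.85
position: [0.5969, 0.0917, 0.2173]
orientation: [[-0.993, -0.118, 0.0], [-0.118, 0.993, -0.002], [0.0, -0.002, -1.0]]
force: [2.2, -5.1, -0.1]
grip_width: 0.0176
gripper_force: 40.0
```

>>> {"api": "servo_tool", "payload": {
  "commands": [
    {"tx": 0, "ty": 0, "tz": 0, "wx": 0, "wy": 0, "wz": -0.5, "jaw": 0},
    {"tx": 0, "ty": 0, "tz": 0, "wx": 0, "wy": 0, "wz": -0.5, "jaw": 0},
    {"tx": 0, "ty": 0, "tz": 0, "wx": 0, "wy": 0, "wz": -0.5, "jaw": 0},
    {"tx": 0, "ty": 0, "tz": 0, "wx": 0, "wy": 0, "wz": -0.5, "jaw": 0},
    {"tx": 0, "ty": 0, "tz": 0, "wx": 0, "wy": 0, "wz": -0.5, "jaw": 0},
    {"tx": 0, "ty": 0, "tz": 0, "wx": 0, "wy": 0, "wz": -0.5, "jaw": 0},
    {"tx": 0, "ty": 0, "tz": 0, "wx": 0, "wy": 0, "wz": -0.5, "jaw": 0},
    {"tx": 0, "ty": 0, "tz": 0, "wx": 0, "wy": 0, "wz": -0.5, "jaw": 0},
    {"tx": 0, "ty": 0, "tz": 0, "wx": 0, "wy": 0, "wz": -0.45, "jaw": 0},
    {"tx": 0, "ty": 0, "tz": 0, "wx": 0, "wy": 0, "wz": -0.4, "jaw": 0},
    {"tx": 0, "ty": 0, "tz": 0, "wx": 0, "wy": 0, "wz": -0.35, "jaw": 0},
    {"tx": 0, "ty": 0, "tz": 0, "wx": 0, "wy": 0, "wz": -0.35, "jaw": 0}
  ]
}}

```text
clock: 7.85
position: [0.5972, 0.0907, 0.2173]
orientation: [[-0.825, -0.566, 0.001], [-0.566, 0.825, -0.003], [0.001, -0.003, -1.0]]
force: [3.0, -9.6, -1.6]
grip_width: 0.0176
gripper_force: 40.0
```

>>> {"api": "servo_tool", "payload": {
  "commands": [
    {"tx": 0, "ty": 0, "tz": 0, "wx": 0, "wy": 0, "wz": -0.3, "jaw": 0},
    {"tx": 0, "ty": 0, "tz": 0, "wx": 0, "wy": 0, "wz": -0.25, "jaw": 0},
    {"tx": 0, "ty": 0, "tz": 0, "wx": 0, "wy": 0, "wz": -0.2, "jaw": 0},
    {"tx": 0, "ty": 0, "tz": 0, "wx": 0, "wy": 0, "wz": -0.15, "jaw": 0},
    {"tx": 0, "ty": 0, "tz": 0, "wx": 0, "wy": 0, "wz": -0.15, "jaw": 0},
    {"tx": 0, "ty": 0, "tz": 0, "wx": 0, "wy": 0, "wz": -0.1, "jaw": 0},
    {"tx": 0, "ty": 0, "tz": 0, "wx": 0, "wy": 0, "wz": -0.05, "jaw": 0},
    {"tx": 0, "ty": 0, "tz": 0, "wx": 0, "wy": 0, "wz": -0.04, "jaw": 0},
    {"tx": 0, "ty": 0, "tz": 0, "wx": 0, "wy": 0, "wz": 0, "jaw": 0},
    {"tx": 0, "ty": 0, "tz": 0, "wx": 0, "wy": 0, "wz": 0, "jaw": 0},
    {"tx": 0, "ty": 0, "tz": 0, "wx": 0, "wy": 0, "wz": 0, "jaw": 0},
    {"tx": 0, "ty": 0, "tz": 0, "wx": 0, "wy": 0, "wz": 0, "jaw": 0}
  ]
}}

```text
clock: 8.85
position: [0.5974, 0.0904, 0.2173]
orientation: [[-0.76, -0.65, 0.001], [-0.65, 0.76, -0.003], [0.001, -0.003, -1.0]]
force: [2.9, -10.6, -1.5]
grip_width: 0.0179
gripper_force: 40.0
```

Run:
```python
from h import *
for n in('scene','top'):
    im,d=manip.camera(n); cv2.imwrite(f'pics/{n}1.png',im[...,::-1]); P=cloud(n,d); Z=P[...,2]
    F=np.array([-np.cos(np.radians(10.4)),-np.sin(np.radians(10.4))]); rel=P[...,:2]-[.597,.0937]
    m=(Z>.168)&(Z<.184)&(np.linalg.norm(rel-.105*F,axis=-1)<.07)
    k,l,s,c=cv2.connectedComponentsWithStats(m.astype(np.uint8))
    for i in range(1,k):
        if s[i,4]<40: continue
        q=P[l==i]; r=cv2.minAreaRect((q[:,:2]*1000).astype(np.float32)); v=np.array(r[0])/1000-[.597,.0937]
        print(n,c[i],s[i,4],q.mean(0),r,'along',v@F,'across',F[0]*v[1]-F[1]*v[0])
o=manip.observe(); print(o['clock'],o['gripper_force'],o['force'],o['joint_positions'])
```

```text
scene [223.86324786 171.79487179] 234 [0.49900526 0.06547442 0.17394805] ((497.4764099121094, 69.75349426269531), (51.686988830566406, 57.89813995361328), 7.261810779571533) along 0.10221136663081093 across 0.005587186453948852
8.95 39.99897301197052 [  3.99707223 -10.26885201  -1.48165886] [   7.57791185   24.09410581   97.20651545   -0.24019937   58.66435453
 -122.8676653 ]
```

View pics/scene1.png

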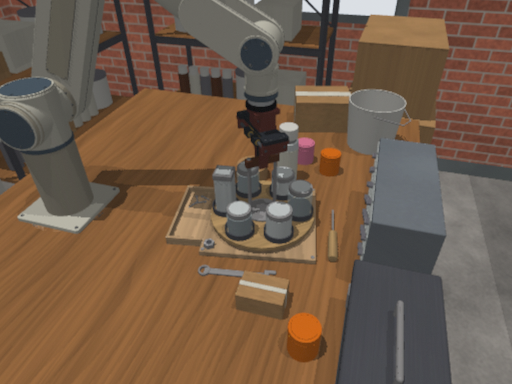

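View pics/top1.png

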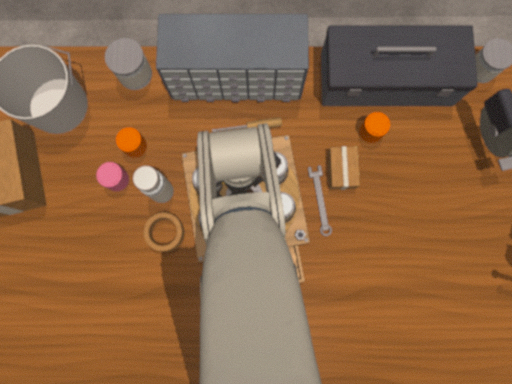

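The scene view shows the tin at (225,185), just behind the tray, with all jars upright and the handle held. The top view is blocked by the arm. I'll check the remaining offset of up to 10 mm by comparing the lids before and after in the scene view.

Run:
```python
from h import *
s0=np.load('scene0.npz'); im1,d1=manip.camera('scene')
A=np.array([.597,.0937])
for nm,d in(('before',s0['d']),('after',d1)):
    P=cloud('scene',d); Z=P[...,2]; rel=P[...,:2]-A; r=np.linalg.norm(rel,axis=-1)
    m=(Z<.025)&(Z>.012)&(r<.35); 
    for h,nme in((.117,'tinB'),(.122,'jarB'),(.127,'tinA'),(.132,'jarA'),(.137,'jarC'),(.177,'sq')):
        k,l,s,c=cv2.connectedComponentsWithStats(((abs(Z-h)<.004)&(r>.06)&(r<.15)).astype(np.uint8))
        for i in range(1,k):
            if s[i,4]<90: continue
            q=P[l==i][:,:2]; b=cv2.minAreaRect((q*1000).astype(np.float32)); v=np.array(b[0])/1000-A
            print(nm,nme,c[i].round(),s[i,4],np.round(b[1],1),'ang',np.degrees(np.arctan2(v[1],v[0])).round(1),'r',np.hypot(*v).round(4))
im=im1[140:240,170:330,::-1]; cv2.imwrite('pics/crop2.png',cv2.resize(im,None,fx=5,fy=5,interpolation=cv2.INTER_CUBIC))
```

```text
before tinB [230. 180.] 188 [63.6 62.5] ang 171.9 r 0.0996
before tinB [297. 202.] 329 [66.8 66.4] ang -14.4 r 0.1092
before jarB [230. 179.] 227 [63.6 61.5] ang 171.6 r 0.0999
before jarB [229. 202.] 224 [68. 66.] ang -129.1 r 0.1058
before tinA [293. 176.] 176 [60.5 61.5] ang 43.7 r 0.1026
before tinA [228. 200.] 322 [66.5 66.7] ang -128.2 r 0.1078
before jarA [293. 175.] 227 [60.4 59.7] ang 44.3 r 0.1025
before jarA [264. 211.] 226 [63.3 62.2] ang -71.4 r 0.1116
before jarC [263. 209.] 324 [63.6 61.7] ang -71.5 r 0.1107
after tinB [285. 173.] 197 [50.4 67.4] ang 64.8 r 0.1057
after tinB [239. 211.] 212 [62.4 64.4] ang -107.0 r 0.109
after jarB [239. 209.] 311 [62.  63.3] ang -106.3 r 0.1089
after jarB [279. 212.] 251 [66.8 67.7] ang -50.0 r 0.111
after tinA [279. 210.] 359 [66.8 65.6] ang -50.1 r 0.1103
after jarA [300. 188.] 215 [63.6 64. ] ang 7.1 r 0.1075
after jarC [301. 187.] 266 [61.8 63.9] ang 8.7 r 0.1064
after sq [223. 171.] 167 [50.8 52.3] ang -166.4 r 0.1032
```

View pics/crop2.png

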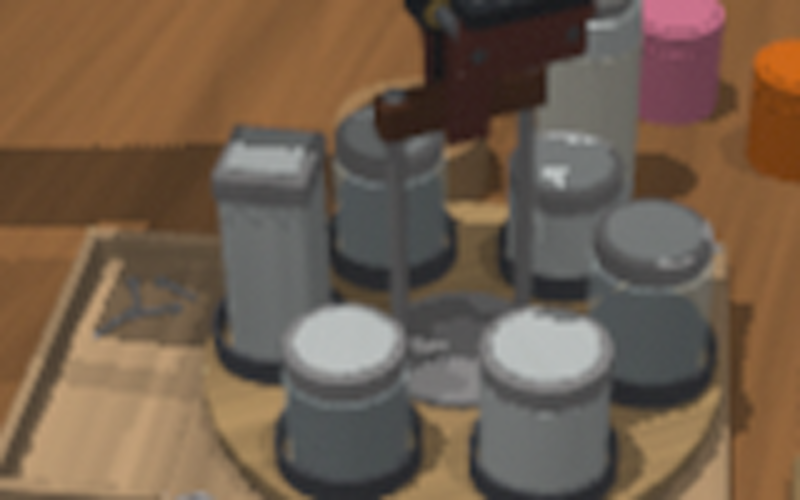

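By the lids, the carousel turned about 80–82°. Allowing for a shift of about 4 mm in the scene camera, the tin sits at about 191° against a front direction of 190.4°, so within about 4 mm of the centre line. The limit is 17 mm. The crop shows all six pieces upright and the grip holding at 40 N, so I'm handing it in.

```bash
python3 -c "
from bench import manip
o=manip.observe(); print(o['clock'],o['position'],o['gripper_force'],abs(o['qd']).max()); print(manip.job_done())"
```

```text
9.0 [0.59738115 0.09047261 0.21736383] 39.9989515542984 0.07650807147347764
the job is handed in; nothing more can be done
None
```

The carousel is turned so the square tin stands at the front behind the tray, an estimated 4 mm or less off the centre line, and the gripper is holding the handle still at 40 N; the job was handed in at 9.0 s, and no verdict came back.

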